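# Let a cake crate down the roller lane

### The job

A crate with a cake carton, a slim candle box standing on top, waits behind the yellow stop on the roller lane of the parcel desk. Push the red-knobbed stop lever fully over so that the crate runs down the lane on its own, get the hand in front of it while it is rolling and catch it softly, moving along with it and slowing it to a standstill for a moment a good few centimetres short of the two steel end stops. Then ease it down until it rests against the end stops without a bump and take the hand away; the candle box must stay standing, the crate on its wheels, and everything else on the desk left alone.

Things in the scene. Friction and masses are not known exactly. Their poses are not given: they have to be found in the camera images.
- lane: Gravity roller lane: two aluminium rails of grey wheels between low green-edged side guides. Origin mid-lane on the running plane (wheel tops), about 130 mm above the desk. Axes: x across the lane (away from the robot), y uphill along it, z normal to the plane; slope 0.068 rad, so it pitches with the plane. Guides: inner faces at x = +-84.5 mm, tops 17 mm above the plane. Length 700 mm.
- lane_end (a point): Point on the running plane midway between the two end stops, in the plane of the faces that the crate comes to rest against: 350 mm downhill of the lane's origin. Axes as the lane's.
- end_stops: Two upright steel end brackets, one at the lower end of each rail, each 30 mm wide, 5 mm thick, 27 mm above the running plane. They stand at x = +-58 mm, so 86 mm between them is open: closed fingers pass between them and beyond the end. Between the rails (90 mm clear) there is no floor. Origin and axes as lane_end.
- stop: Swing stop clamped somewhere along the robot side of the lane, with a yellow blade 60 mm wide standing 22 mm above the wheels. Origin: on the running plane, lane centre line, at the blade's uphill face, where the crate's lower end starts. Axes as the lane's.
- stop_lever (a joint): Angle of the stop's shaft (rad): 0 blade up (closed), end of travel 0.42 fully over; the crate is free above about 0.3. The shaft lies along the lane's y axis at x = -108, z = -45 mm in the stop's frame; a growing angle swings the knob away from the robot (+x of the lane) and the blade down. Takes about 1 N at the knob; stays where it is left.
- lever_knob (a point): Centre of the red ball knob (28 mm across) on the 10 mm stem of the stop lever, 135 mm from the shaft, 170 mm uphill of the blade, beside the crate's rear on the robot's side. When closed it lies at x = -143, y = 170, z = 85 mm in the stop's frame; fully over it has moved about 56 mm in +x and stands about 5 mm clear of the crate's path.
- crate: Cream crate 160 (x) by 200 (y) mm on two rounded runners, walls 45 mm high, a cake carton with red ribbon fixed in it, top at 57 mm. Origin: centre of the underside; axes as the lane's; its lower end is at y = -100 mm. Nominal 0.5 kg (0.25 to 0.95). Freed, it speeds up at about 0.35 m/s2 at first and settles near 0.17 m/s (0.13 to 0.23, lighter is faster), time constant about 0.45 s.
- candle_box: Slim blue box of candles with a yellow band, loose, standing on the cake carton: 60 (x) by 30 (y) by 150 mm high, 0.12 kg, 20 to 40 mm off the crate's centre line away from the robot, near mid-length. It topples if the crate at full speed is stopped dead; touching the crate at under 0.05 m/s of difference and slowing it at up to 0.3 m/s2 is safe. Origin: centre of its underside.
- mug: Blue mug, 80 mm across, 95 mm high; a bystander. Origin at the centre of its underside.
- can: Drink can, 66 mm across, 115 mm high; a bystander. Origin at the centre of its underside.
- tape_roll: Roll of amber packing tape lying flat, 96 mm across, 48 mm high; a bystander. Origin at the centre of its underside.
- stapler: Lime stapler, 150 mm long, 50 mm high; a bystander. Origin at the centre of its underside.
- battery_tray: Grey tray of batteries, 130 by 100 mm, 25 mm high; a bystander. Origin at the centre of its underside.

How it is judged (in metres and radians):
On the way, in this order (a step that is already met when the one before it is completed fails the run):
1. the stop lever is being pushed over (past 0.15 rad) (value of joint stop_lever above 0.15 rad).
2. the crate runs down the lane on its own, faster than 0.08 m/s and untouched by the robot, for 0.2 s (linear speed of crate above 0.08 m/s and contact force between crate and the arm below 0.02 N and contact force between crate and the fingers below 0.02 N), for 0.2 s.
3. the crate is caught: it stands still (under 0.03 m/s) for 0.3 s with its lower end at least 25 mm short of the end stops (linear speed of crate below 0.03 m/s and y of crate in the frame of lane_end above 0.125 m), for 0.3 s.
At the end, for the whole second after the job is handed in: The stop lever is fully over (0.34 rad or more); the crate rests on the lane's wheels, square to it (within 0.1 rad), its lower end against the end stops (within 8 mm), at rest (under 0.02 m/s), with the candle box upright (within 0.3 rad) on it (value of joint stop_lever above 0.34 rad and y of crate in the frame of lane_end below 0.108 m and z of crate in the frame of lane_end between -0.01 and 0.01 m and angle between the y axis of crate and the y axis of lane, either way round below 0.1 rad and linear speed of crate below 0.02 m/s and angle between candle_box's own z axis and vertical below 0.3 rad and z of candle_box in the frame of crate above 0.045 m); the robot touches nothing.
It fails at once if the candle box tips (0.3 rad) or falls off the crate (angle between candle_box's own z axis and vertical above 0.3 rad or z of candle_box in the frame of crate below 0.045 m).
It fails at once if the crate bumps into the end stops (more than 10 N, or faster than 0.09 m/s within the last 10 mm) (contact force between crate and end_stops above 10 N or (linear speed of crate above 0.09 m/s and y of crate in the frame of lane_end below 0.11 m)).
It fails at once if the crate is lifted off the wheels or tipped (z of crate in the frame of lane above 0.025 m or angle between crate's own z axis and vertical above 0.2 rad).
It fails at once if a bystander is moved by more than 30 mm (distance of any of mug, can, tape_roll, stapler, battery_tray from where it was at the start of the episode above 0.03 m).
It also fails if it takes over 45 s, if anything falls off the work surface, if the arm or the gripper's body presses on something with over 40 N, if the wrist force passes 120 N, or if a joint passes its speed limit or range.

### The arm

A 6-joint arm with a two-finger parallel gripper is mounted at the origin on the work surface. World frame = base frame: x ahead of the robot, y to its left, z up, the work surface at z = 0. Lengths are in m, angles in degrees, forces in N, time in s.
With the tool pointing down it reaches from about 0.375 to 0.975 m from the base axis. Payload 3.8 kg.
Tool frame: the origin (TCP) lies midway between the tips of the shut fingers; the grasp point (between the pads) lies 19 mm behind it (env.pinch_z is the z of the grasp point in the tool frame, in m); z points along the fingers, y is the line along which they close (so a half turn about z gives the same grasp; the last joint's range is limited). The gripper opens to 85 mm and grips with 20 to 120 N. Pads are 22 mm wide; open, the fingers measure 114 mm over their backs; the gripper's body (76 mm by 85 mm) begins 54 mm behind the grasp point. The pads swing forward as they close: fully open they stand 13 mm farther back than shut.
Start: joints at [61.942, 15.12, 91.902, -0, 72.978, -2.114], TCP at [0.295, 0.607, 0.231] pointing down, gripper open.
Joint ranges: [-150.88, 150.88], [-54.13, 125.18], [17.81, 147.31], [-75.09, 255.09], [0, 152.58], [-146.25, 146.25]. Speed limits (degrees/s): [147.25, 147.25, 180, 180, 180, 180].

### API

Orientations are given as a 3x3 rotation matrix whose columns are the frame's x, y, z axes.
In Python, from bench import env, optics, nets gives the robot as it stands. The module is installed in compiled form; this text tells all that it offers.
- The arm moves only by the tool send_rows, never from a script. Its arguments are lists of equal length, an entry for each row: "delta_pos": the shift along the tool's x, y, z each as a share of 150 mm, from -1 to 1, a list of three; "rotation": the turn, a rotation vector about the tool's x, y, z each as a share of 120 degrees, from -1 to 1, a list of three. In form: {"delta_pos": [[tx, ty, tz], ...], "rotation": [[wx, wy, wz], ...]}. A call has 1 to 20 rows; each row is the pose to reach, as a shift and turn from the pose commanded when the call began, along the tool's axes at that moment; what a row does not reach only later rows make up. A row lasts 1/8 s, in which the tool goes at most 62.5 mm and 10.7 degrees, less where a joint would pass 70% of its speed; a pose out of reach is approached as far as the arm can. A call with a number of a shift or a turn outside -1 to 1 is refused whole. A call with a gripper value outside its range is refused whole. "fingers" is the closure, from 0 (fully open) to 1 (shut), set as the call begins (left out, the last holds). The fingers move at their own pace and stop on an object; "grip_force" is the grip in N (left out, the last holds). Time passes only in rows, so rows that repeat a pose let the fingers close. It gives the time, the measured TCP pose, the force, the opening and the grip force at its end, in the units of the state.
- env.get_obs(): the state, without advancing time (a new reading comes with each control period).
- optics.camera(name): name is "side" or "top"; returns (picture, depth): 480x640x3 uint8, red, green, blue; 480x640 float32, m along the optical axis (not along the pixel's ray), 0 where there is no reading.
- optics.camera_params(name): a dict with "fov_y" (degrees; the focal length in pixels is half the picture's height over the tangent of half this angle, whatever the lens; pixels are square), "cx", "cy" (the principal point, pixels), "k1" (the pictures are not rectified: a ray, as slopes to the right and down, at radius r is drawn at 1 + k1 r^2 times it, then the intrinsics apply), "R" (3x3) and "t" (3): a world point X has camera coordinates R X + t. Camera axes: x right, y down, z forward; pixel columns grow to the right and rows downward; lengths in m; the calibration is good to about 2 mm. A picture is of the moment at which its call begins. camera_params takes no time and is no camera call.
- env.sign_off(): hands the job in; it is judged then, once.
Trained networks look in the newest picture that a camera, given by its name, has taken for a name from the list of things; names that differ only in an ending like _2 or _b are one class to them, and where a whole thing is asked for, a point or a joint stands for the part that bears it (a point fixed in the world has none). Each returns a list of dicts, best first, with "conf" (0 to 1); they miss things now and then, are a little off and sometimes report something else, mostly with a low value. They report only what shows in the picture. A call takes as long as a camera call.
- nets.find_in(camera, target): "extent" ([centre column, centre row, width, height] as shares, 0 to 1, of the picture: columns of its width, rows of its height, round what is visible of it).
- nets.outline_of(camera, target): "pixels" (480x640 bool, what is visible of it) and "extent" ([centre column, centre row, width, height] as shares, 0 to 1, of the picture: columns of its width, rows of its height, round what is visible of it).
The state is a dict: "time_s": time; "joint_positions": joint angles; "dq": joint speeds; "tau": joint torques, N m; "eef_pos": TCP position; "tool_rot": TCP orientation; "contact_force": force on the tool from outside, world axes, zero at the start; "moment": the same for the moment, N m; "grip_width": finger opening in m; "finger_force": force on a finger pad.
Only numpy, scipy, OpenCV 4.12 (cv2) and the standard library are available. Lean on these libraries where they do the work, as an engineer would, in place of code of your own. Each camera call takes 0.05 s, during which the arm holds its last target. There are 200 camera calls.

## Working session

There is one attempt and no reset: what is moved stays moved. The work goes in short steps, Python scripts to look and compute and a tool call to move; the robot and the scene stay as the last step left them, time stands still between calls to the robot, and variables do not carry over. Pictures are saved under pics/ and viewed, at most 10 in all, crops included, and the job is handed in when it is done.

Besides the shell and the picture viewer there is one more tool, called in YAML: its name, and indented under it one key for each argument. send_rows: Moves the arm, as the interface text tells. Shift numbers are shares of 150 mm and turn numbers shares of 120 degrees, none past 1 either way. Its arguments: {"type":"object","properties":{"delta_pos":{"type":"array","items":{"type":"array","items":{"type":"number"}}},"rotation":{"type":"array","items":{"type":"array","items":{"type":"number"}}},"fingers":{"type":"number"},"grip_force":{"type":"number"}},"required":["delta_pos","rotation"]}

```bash
mkdir -p pics; python3 - <<'E'
from bench import env,optics,nets
import cv2,numpy as np
o=env.get_obs()
for k in o: print(k,np.round(o[k],4).tolist())
print(env.pinch_z)
for c in("side","top"):
    im,d=optics.camera(c); cv2.imwrite(f"pics/{c}0.png",im[:,:,::-1]); np.save(f"{c}0.npy",d)
    p=optics.camera_params(c); print(c,{k:np.round(v,4).tolist() for k,v in p.items()})
    for n in["lane","end_stops","stop","stop_lever","lever_knob","crate","candle_box"]:
        r=nets.find_in(c,n)
        print(n,[(round(x["conf"],2),np.round(np.array(x["extent"])*[640,480,640,480],1).tolist()) for x in r[:2]])
print(env.get_obs()["time_s"])
E
```

```text
time_s 0.0
joint_positions [61.9415, 15.1695, 91.9801, 0.0004, 72.9777, -2.1117]
dq [0.0382, 0.0252, 0.0568, 0.0398, -0.0076, -0.0866]
tau [-0.0008, -51.5102, -36.732, -0.0001, 0.0125, 0.0]
eef_pos [0.295, 0.6063, 0.23]
tool_rot [[-0.8992, 0.4375, -0.0011], [0.4375, 0.8992, -0.002], [0.0001, -0.0022, -1.0]]
contact_force [-0.318, -0.2027, -1.2941]
moment [0.0087, 0.0167, -0.0319]
finger_force 0.0
grip_width 0.0855
-0.0187
side {'fov_y': 43.2623, 'cx': 317.1009, 'cy': 234.6513, 'k1': -0.2115, 'R': [[0.7073, -0.7066, -0.0227], [-0.4986, -0.4758, -0.7246], [0.5012, 0.5238, -0.6888]], 't': [-0.4381, 0.3169, 1.2236]}
lane [(0.81, [311.8, 239.8, 257.0, 228.9])]
end_stops []
stop [(0.82, [234.8, 190.6, 111.4, 87.1]), (0.56, [383.9, 220.2, 39.1, 42.0])]
stop_lever [(0.85, [234.0, 192.4, 111.9, 85.6]), (0.58, [256.4, 124.3, 28.4, 69.0])]
lever_knob [(0.73, [233.3, 191.3, 113.5, 81.9])]
crate [(0.84, [250.9, 164.9, 105.1, 77.3])]
candle_box [(0.9, [253.5, 122.5, 27.2, 69.2])]
top {'fov_y': 42.8762, 'cx': 319.8855, 'cy': 243.0708, 'k1': 0.0303, 'R': [[-0.0285, -0.9996, -0.0087], [-0.9981, 0.0289, -0.0536], [0.0538, 0.0071, -0.9985]], 't': [-0.0767, 0.5294, 1.7706]}
lane [(0.65, [284.3, 232.7, 261.4, 78.3]), (0.36, [266.9, 160.6, 24.0, 34.1])]
end_stops []
stop [(0.93, [216.4, 250.8, 84.3, 70.5]), (0.21, [411.8, 321.5, 37.1, 50.5])]
stop_lever [(0.74, [285.4, 233.0, 260.9, 80.8]), (0.63, [219.3, 250.8, 82.7, 65.3])]
lever_knob [(0.64, [216.4, 250.8, 79.5, 68.2])]
crate [(0.92, [212.3, 225.6, 82.6, 64.2]), (0.36, [464.0, 292.8, 49.4, 56.5])]
candle_box [(0.58, [207.7, 210.4, 19.2, 33.3])]
0.8
```

View pics/side0.png

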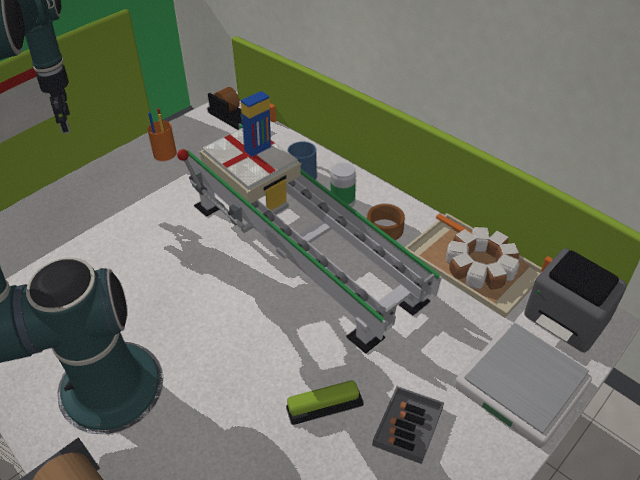

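View pics/top0.png

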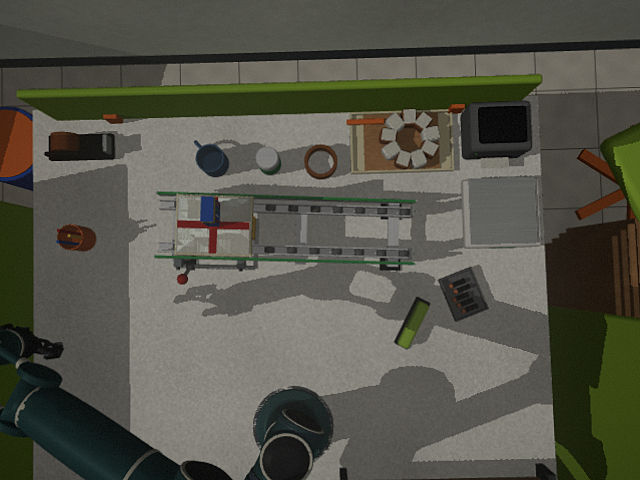

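The side view shows the crate with the blue candle box at about (255,150), the red knob at (182,155), the yellow blade at (276,192) and the lower lane end around (375,325)–(430,285). In the top view the lane runs from column 157 to 412, with the knob at (182,279) and the blade near (254,229).

```bash
cat > h.py <<'E'
import numpy as np,cv2
from bench import env,optics,nets
def cloud(c,d):
    p=optics.camera_params(c); f=240/np.tan(np.radians(p["fov_y"])/2)
    K=np.array([[f,0,p["cx"]],[0,f,p["cy"]],[0,0,1]])
    v,u=np.mgrid[:480,:640]
    s=cv2.undistortPoints(np.stack([u,v],-1).reshape(-1,1,2).astype(float),K,np.array([p["k1"],0,0,0.])).reshape(480,640,2)
    X=np.dstack([s,np.ones((480,640))])*d[...,None]
    return (X-np.array(p["t"]))@np.array(p["R"])
E
python3 - <<'E'
from h import *
for c in("top","side"):
    im=cv2.imread(f"pics/{c}0.png"); d=np.load(f"{c}0.npy"); P=cloud(c,d)
    hsv=cv2.cvtColor(im,cv2.COLOR_BGR2HSV).astype(int); H,S,V=hsv[...,0],hsv[...,1],hsv[...,2]
    roi=(P[...,0]>.3)&(P[...,0]<.8)&(P[...,1]>-.5)&(P[...,1]<.6)&(P[...,2]>.05)&(P[...,2]<.5)&(d>0)
    g=roi&(H>45)&(H<80)&(S>100)&(P[...,2]<.25); Q=P[g]
    print(c,"green",len(Q))
    L=np.polyfit(Q[:,1],Q[:,0],1); r=Q[:,0]-np.polyval(L,Q[:,1])
    for s in(-1,1):
        q=Q[r*s>0]
        for _ in range(3):
            a=np.polyfit(q[:,1],q[:,0],1); b=np.polyfit(q[:,1],q[:,2],1)
            k=(abs(q[:,0]-np.polyval(a,q[:,1]))<.006)&(abs(q[:,2]-np.polyval(b,q[:,1]))<.006)
            q=q[k]
        print(s,len(q),"x=",a.round(4),"z=",b.round(4),"y",np.percentile(q[:,1],[0,1,99,100]).round(4))
    for n,m in(("red",((H<6)|(H>174))&(S>120)&(V>60)),("yel",(H>18)&(H<30)&(S>140)&(V>100)),("blue",(H>105)&(H<125)&(S>120))):
        m=(m&roi).astype(np.uint8)
        nn,lab,st,ce=cv2.connectedComponentsWithStats(m)
        for i in range(1,nn):
            if st[i,4]>15:
                q=P[lab==i]; print(n,st[i],ce[i].round(1),"med",np.median(q,0).round(4),"p5",np.percentile(q,5,0).round(4),"p95",np.percentile(q,95,0).round(4))
    # end region: higher points near lower end
    e=roi&(P[...,1]<-.1)&(P[...,0]<.66)&(P[...,0]>.42)
    np.save(c+"_P.npy",P)
    print("corner wedge", np.percentile(P[e],[0,100],0).round(3).tolist())
    cv2.imwrite(f"pics/{c}_end.png",cv2.resize(im[170:290,350:450] if c=="top" else im[240:360,330:450],None,fx=5,fy=5))
E
```

```text
top green 944
-1 414 x= [0.0536 0.4777] z= [0.0689 0.1465] y [-0.346  -0.3313  0.3368  0.3458]
1 194 x= [0.0585 0.65  ] z= [0.0632 0.1441] y [-0.3541 -0.3539  0.1742  0.2345]
red [177 220  72  33 583] [212.7 229.4] med [0.5686 0.1865 0.2001] p5 [0.5121 0.1059 0.1921] p95 [0.5821 0.2677 0.2085]
red [177 275  11   9  67] [181.3 279.1] med [0.4335 0.2601 0.244 ] p5 [0.4235 0.2506 0.2365] p95 [0.443  0.2707 0.2499]
blue [201 197  13  24 291] [206.6 208.3] med [0.5998 0.1729 0.3492] p5 [0.5737 0.1599 0.3444] p95 [0.6246 0.1855 0.3539]
blue [206 223  13   3  22] [212.  224.4] med [0.5682 0.1764 0.2612] p5 [0.5673 0.1657 0.2397] p95 [0.5712 0.1887 0.2844]
corner wedge [[0.453, -0.36, 0.054], [0.646, -0.1, 0.148]]
side green 1901
-1 943 x= [0.0537 0.4761] z= [0.0701 0.1441] y [-0.3485 -0.3437  0.3272  0.3437]
1 162 x= [0.0929 0.6573] z= [0.0448 0.1376] y [-0.3557 -0.3416 -0.2014 -0.1921]
red [252 125   3  22  32] [253.2 137. ] med [0.5777 0.1648 0.2484] p5 [0.5744 0.16   0.2269] p95 [0.5799 0.1686 0.2843]
red [223 135  52  38 430] [245.4 155.8] med [0.568  0.1854 0.1979] p5 [0.5102 0.1022 0.1924] p95 [0.5815 0.2635 0.2048]
red [177 150  11  10  89] [182.3 154.4] med [0.4294 0.2524 0.2373] p5 [0.4219 0.2466 0.2251] p95 [0.4395 0.2617 0.2462]
yel [241  99  29  19 262] [255.2 108.2] med [0.5863 0.1592 0.3275] p5 [0.5665 0.1549 0.3149] p95 [0.6234 0.1824 0.3394]
yel [158 114   6  18  34] [160.7 123.1] med [0.558  0.579  0.1199] p5 [0.5551 0.5748 0.098 ] p95 [0.5607 0.5833 0.1497]
yel [266 180  20  30 360] [276.8 194.8] med [0.57   0.0842 0.1251] p5 [0.5424 0.0802 0.0907] p95 [0.5933 0.0884 0.1566]
blue [241  91  28  15 214] [254.7  98.4] med [0.5982 0.1695 0.3472] p5 [0.5703 0.156  0.3434] p95 [0.6243 0.1842 0.3501]
blue [242 110  29  46 713] [255.1 133. ] med [0.5819 0.1654 0.2594] p5 [0.5668 0.159  0.2043] p95 [0.6236 0.1869 0.3054]
corner wedge [[0.448, -0.364, 0.05], [0.647, -0.1, 0.143]]
```

View pics/side_end.png

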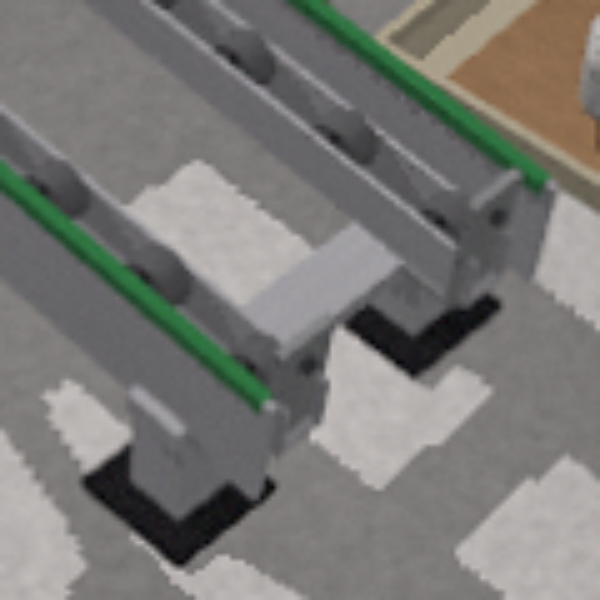

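View pics/top_end.png

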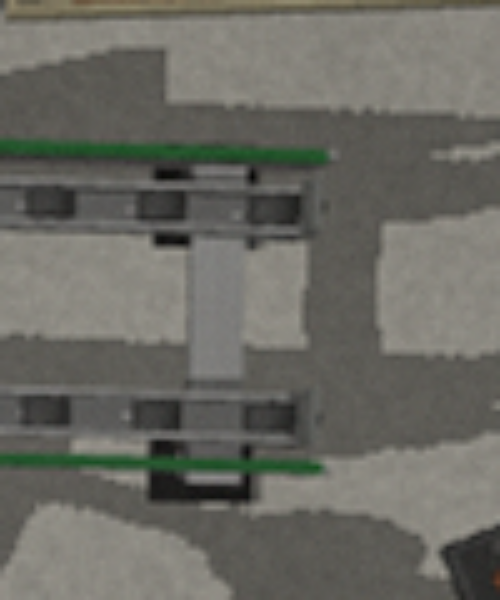

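The end crops show the two end brackets and the open gap between the rails; the crossbar lies below the running plane. Next I set up the lane frame and plan the approach to the knob.

```bash
cat >> h.py <<'E'
from scipy.spatial.transform import Rotation as Ro
O=np.array([.5635,-.003,.128]); ex=np.array([.99852,-.0545,0]); ey=np.array([.0544,.9962,.068]); ey/=np.linalg.norm(ey)
ex-=ey*(ex@ey); ex/=np.linalg.norm(ex); ez=np.cross(ex,ey); L=np.stack([ex,ey,ez],1)
ph=np.radians(6); RT=np.stack([ey*np.cos(ph)+ez*np.sin(ph),ex,ey*np.sin(ph)-ez*np.cos(ph)],1)
W=lambda p:O+L@np.array(p); lane=lambda X:(np.asarray(X)-O)@L
def shares(p0,R0,pts): return [(((W(p)-p0)@R0)/.15).round(3).tolist() for p in pts]
E
python3 - <<'E'
from h import *
for c,j in(("top",0),("side",0)):
    P=np.load(c+"_P.npy"); Q=lane(P); m=(abs(Q[...,0])<.12)&(Q[...,1]<-.33)&(Q[...,1]>-.38)&(Q[...,2]>.008)&(Q[...,2]<.04)
    print(c,"stops: y",np.percentile(Q[m][:,1],[2,25,50,75,98]).round(4),m.sum(), "x",np.percentile(Q[m][:,0],[2,25,50,75,98]).round(3))
    m=(abs(Q[...,0])<.07)&(Q[...,1]<.3)&(Q[...,1]>.05)&(Q[...,2]>.035)&(Q[...,2]<.07)
    q=Q[m]; print("crate y",np.percentile(q[:,1],[0.5,2,98,99.5]).round(4),"x",np.percentile(Q[(abs(Q[...,1]-.19)<.05)&(Q[...,2]>.03)&(Q[...,2]<.07)][:,0],[1,99]).round(3))
R0=np.array(env.get_obs()["tool_rot"]); p0=np.array([.295,.607,.231])
print("rot",(np.degrees(Ro.from_matrix(R0.T@RT).as_rotvec())/120).round(3))
print(W((-.205,.262,.07)),((W((-.205,.262,.07))-p0)@R0)/.15)
E
```

```text
top stops: y [-0.3496 -0.3422 -0.3397 -0.3386 -0.3305] 108 x [-0.088 -0.064  0.044  0.066  0.087]
crate y [0.0943 0.097  0.2882 0.2926] x [-0.08   0.343]
side stops: y [-0.3555 -0.3476 -0.3459 -0.3432 -0.3315] 297 x [-0.091 -0.074 -0.047  0.062  0.088]
crate y [0.0893 0.0912 0.2825 0.2868] x [-0.082  0.792]
rot [-0.048  0.073  0.558]
[0.37279837 0.26442962 0.21565436] [-1.46549023 -1.8267841   0.10208973]
```

send_rows:
  delta_pos:
    - [-0.11,-0.13,0.0]
    - [-0.22,-0.26,0.0]
    - [-0.33,-0.39,0.0]
    - [-0.44,-0.52,0.0]
    - [-0.55,-0.65,0.0]
    - [-0.66,-0.78,0.0]
    - [-0.75,-0.92,0.0]
    - [-0.75,-0.92,0.0]
  rotation:
    - [-0.007,0.01,0.08]
    - [-0.014,0.02,0.16]
    - [-0.02,0.03,0.24]
    - [-0.027,0.042,0.32]
    - [-0.034,0.052,0.4]
    - [-0.041,0.063,0.48]
    - [-0.048,0.073,0.558]
    - [-0.048,0.073,0.558]
  fingers: 1

```text
time_s: 1.8
eef_pos: [0.3361, 0.4322, 0.2314]
tool_rot: [[0.054, 0.998, 0.009], [0.984, -0.055, 0.172], [0.172, -0.0, -0.985]]
contact_force: [-0.5, 0.5, 0.1]
grip_width: 0.0001
finger_force: 0.0
```

```bash
python3 - <<'E'
from h import *
o=env.get_obs(); p=np.array(o["eef_pos"]); R=np.array(o["tool_rot"])
print(o["time_s"],p,lane(p),o["joint_positions"],o["grip_width"]); print("err",(np.degrees(Ro.from_matrix(R.T@RT).as_rotvec())))
print(shares(p,R,[(-.195,.262,.07)]))
E
```

```text
1.8 [0.33608058 0.43217788 0.23136376] [-0.25080986  0.42818179  0.07441917] [ 45.352373    -3.89596737 113.22411455   7.33545699  63.44017707
  45.62500451] 0.00010231895662867629
err [-0.02572803  0.0084561  -0.01779578]
[[-1.105, 0.372, -0.087]]
```

send_rows:
  delta_pos:
    - [-0.25,0.05,-0.02]
    - [-0.55,0.15,-0.04]
    - [-0.8,0.25,-0.08]
    - [-0.95,0.33,-0.09]
    - [-1.0,0.37,-0.09]
    - [-1.0,0.37,-0.09]
  rotation:
    - [0,0,0]
    - [0,0,0]
    - [0,0,0]
    - [0,0,0]
    - [0,0,0]
    - [0,0,0]

```text
time_s: 2.55
eef_pos: [0.3839, 0.2813, 0.2189]
tool_rot: [[0.053, 0.999, 0.008], [0.984, -0.053, 0.172], [0.172, -0.001, -0.985]]
contact_force: [0.3, 0.4, -0.3]
grip_width: 0.0006
finger_force: 0.0
```

```bash
python3 - <<'E'
from h import *
o=env.get_obs(); p=np.array(o["eef_pos"]); R=np.array(o["tool_rot"])
print(o["time_s"],p,lane(p),o["joint_positions"],o["contact_force"])
x=[-.185,-.175,-.165,-.155,-.145,-.135,-.125,-.119,-.117,-.117]
print(shares(p,R,[(a,.262,.07) for a in x]))
im,d=optics.camera("top"); Q=lane(cloud("top",d))
m=(abs(Q[...,1]-.262)<.06)&(abs(Q[...,0]+.17)<.06)&(Q[...,2]>.05)
vis=im.copy(); cv2.imwrite("pics/k1.png",cv2.resize(im[180:320,110:290,::-1],None,fx=4,fy=4))
E
```

```text
2.55 [0.38391276 0.28132885 0.21889797] [-0.1948236   0.27966022  0.07204747] [ 26.9347147  -10.34391059 120.24839016   9.46631462  65.43200311
  26.41208907] [ 0.29563318  0.41139998 -0.26487048]
[[-0.119, 0.065, 0.001], [-0.119, 0.132, 0.001], [-0.119, 0.199, 0.001], [-0.119, 0.265, 0.001], [-0.119, 0.332, 0.001], [-0.119, 0.399, 0.001], [-0.119, 0.465, 0.001], [-0.119, 0.505, 0.001], [-0.119, 0.519, 0.001], [-0.119, 0.519, 0.001]]
```

View pics/k1.png

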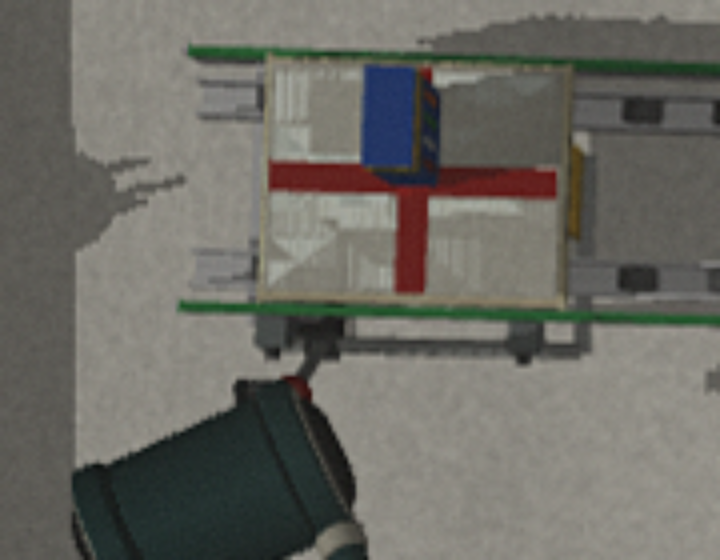

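The top crop shows the hand just short of the red knob, at about (295,390), with the knob at (300,385) and the candle box still upright. I'm writing the tracker before I push.

```bash
cat > meas.py <<'E'
from h import *
def cy(im,d,c):
    Q=lane(cloud(c,d)); h=cv2.cvtColor(im[:,:,::-1].copy(),cv2.COLOR_BGR2HSV).astype(int)
    m=(h[...,0]>105)&(h[...,0]<125)&(h[...,1]>120)&(abs(Q[...,2]-.207)<.012)&(Q[...,0]>-.03)&(Q[...,0]<.1)&(d>0)
    q=Q[m]; return len(q),q[:,1].mean() if len(q) else np.nan,q[:,0].mean() if len(q) else np.nan
def ref(c): return cy(cv2.imread(f"pics/{c}0.png")[:,:,::-1],np.load(c+"0.npy"),c)
if __name__=="__main__":
    import sys
    r={c:ref(c) for c in("top","side")}
    for c in sys.argv[1:]:
        t=env.get_obs()["time_s"]; im,d=optics.camera(c); n,y,x=cy(im,d,c)
        print(c,round(t,3),"n",n,r[c][0],"front y",round(.092+y-r[c][1],4),"x",round(x-r[c][2],4))
    o=env.get_obs(); print("t",round(o["time_s"],3),"tcp",lane(o["eef_pos"]).round(4),"F",np.round(o["contact_force"],2))
E
python3 meas.py top side
```

```text
top 2.6 n 290 291 front y 0.092 x -0.0001
side 2.65 n 213 214 front y 0.0922 x -0.0005
t 2.7 tcp [-0.1955  0.2801  0.072 ] F [-0.71 -0.44  0.77]
```

send_rows:
  delta_pos:
    - [-0.065,0.065,0.007]
    - [-0.119,0.132,0.0]
    - [-0.119,0.232,0.0]
    - [-0.119,0.332,0.0]
    - [-0.119,0.425,0.0]
    - [-0.119,0.52,0.0]
    - [-0.119,0.528,0.0]
    - [-0.23,0.445,-0.011]
    - [-0.596,0.4,-0.049]
    - [-0.96,0.4,-0.088]
  rotation:
    - [0,0,0]
    - [0,0,0]
    - [0,0,0]
    - [0,0,0]
    - [0,0,0]
    - [0,0,0]
    - [0,0,0]
    - [0,0,0]
    - [0,0,0]
    - [0,0,0]

```text
time_s: 3.95
eef_pos: [0.4338, 0.1324, 0.2067]
tool_rot: [[0.05, 0.999, 0.008], [0.984, -0.051, 0.171], [0.171, -0.0, -0.985]]
contact_force: [1.6, -0.8, -0.1]
grip_width: -0.0001
finger_force: 0.0
```

send_rows:
  delta_pos:
    - [-0.36,0.1,-0.071]
    - [-0.722,0.233,-0.143]
    - [-0.968,0.367,-0.169]
  rotation:
    - [0,0,0]
    - [0,0,0]
    - [0,0,0]

```text
time_s: 4.32
eef_pos: [0.4819, -0.019, 0.2075]
tool_rot: [[0.054, 0.998, 0.01], [0.984, -0.055, 0.171], [0.171, 0.001, -0.985]]
contact_force: [0.7, -0.3, -0.1]
grip_width: 0.0004
finger_force: 0.0
```

send_rows:
  delta_pos:
    - [-0.338,0.2,-0.036]
    - [-0.683,0.4,-0.072]
    - [-0.968,0.533,-0.102]
  rotation:
    - [0,0,0]
    - [0,0,0]
    - [0,0,0]

```text
time_s: 4.7
eef_pos: [0.5543, -0.1684, 0.1971]
tool_rot: [[0.054, 0.999, 0.009], [0.984, -0.054, 0.171], [0.171, -0.0, -0.985]]
contact_force: [-0.4, 0.5, -0.0]
grip_width: 0.0003
finger_force: 0.0
```

```bash
python3 meas.py top side top
```

```text
top 4.7 n 287 291 front y -0.0666 x 0.0001
side 4.75 n 252 214 front y -0.0735 x -0.0004
top 4.8 n 276 291 front y -0.0804 x 0.0005
t 4.85 tcp [-0.0005 -0.1603  0.0797] F [-1.66  0.96  0.49]
```

send_rows:
  delta_pos:
    - [-0.021,0,0.199]
    - [-0.04,0,0.385]
    - [-0.067,0,0.382]
    - [-0.146,0,0.374]
    - [-0.239,0,0.364]
    - [-0.332,0,0.354]
    - [-0.425,0,0.345]
    - [-0.514,0,0.335]
    - [-0.597,0,0.326]
    - [-0.67,0,0.319]
    - [-0.73,0,0.313]
    - [-0.776,0,0.308]
    - [-0.809,0,0.304]
    - [-0.829,0,0.302]
    - [-0.839,0,0.301]
    - [-0.839,0,0.301]
    - [-0.839,0,0.301]
    - [-0.839,0,0.301]
    - [-0.839,0,0.301]
  rotation:
    - [0,0,0]
    - [0,0,0]
    - [0,0,0]
    - [0,0,0]
    - [0,0,0]
    - [0,0,0]
    - [0,0,0]
    - [0,0,0]
    - [0,0,0]
    - [0,0,0]
    - [0,0,0]
    - [0,0,0]
    - [0,0,0]
    - [0,0,0]
    - [0,0,0]
    - [0,0,0]
    - [0,0,0]
    - [0,0,0]
    - [0,0,0]

```text
time_s: 7.22
eef_pos: [0.5484, -0.2822, 0.1309]
tool_rot: [[0.053, 0.999, 0.008], [0.984, -0.054, 0.172], [0.172, -0.001, -0.985]]
contact_force: [-0.5, -0.9, -0.3]
grip_width: 0.0002
finger_force: 0.4
```

```bash
python3 meas.py top side top side; python3 - <<'E'
from h import *
im,d=optics.camera("side"); cv2.imwrite("pics/c2.png",im[:,:,::-1])
E
```

```text
top 7.225 n 274 291 front y -0.2684 x -0.0001
side 7.275 n 317 214 front y -0.2681 x -0.0008
top 7.325 n 273 291 front y -0.2685 x -0.0001
side 7.375 n 319 214 front y -0.2681 x -0.0009
t 7.425 tcp [ 2.000e-04 -2.787e-01  2.190e-02] F [-0.3  -0.88 -0.51]
```

View pics/c2.png

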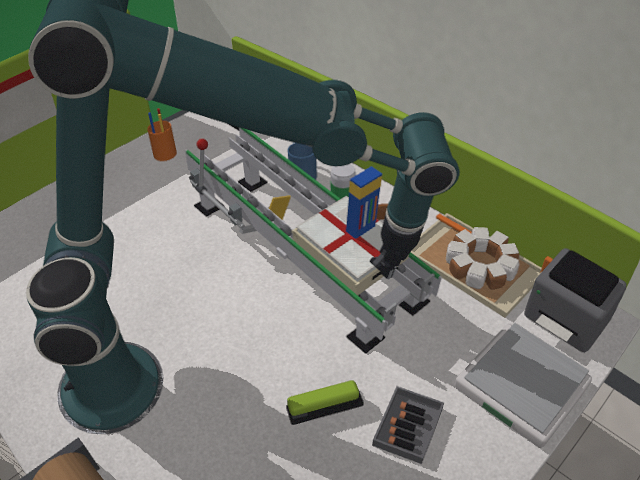

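The side view shows the crate caught and held at about (345,250). The candle box is upright at (365,200), the lever is over with its knob at (202,145), and the crate front is 82 mm short of the stops. Now I ease it down.

send_rows:
  delta_pos:
    - [-0.013,0,-0.001]
    - [-0.04,0,-0.004]
    - [-0.08,0,-0.008]
    - [-0.119,0,-0.013]
    - [-0.159,0,-0.017]
    - [-0.199,0,-0.021]
    - [-0.239,0,-0.025]
    - [-0.278,0,-0.029]
    - [-0.318,0,-0.033]
    - [-0.358,0,-0.038]
    - [-0.391,0,-0.041]
    - [-0.418,0,-0.044]
    - [-0.438,0,-0.046]
    - [-0.451,0,-0.047]
    - [-0.464,0,-0.049]
    - [-0.477,0,-0.05]
    - [-0.485,0,-0.051]
    - [-0.493,0,-0.052]
    - [-0.501,0,-0.053]
    - [-0.509,0,-0.054]
  rotation:
    - [0,0,0]
    - [0,0,0]
    - [0,0,0]
    - [0,0,0]
    - [0,0,0]
    - [0,0,0]
    - [0,0,0]
    - [0,0,0]
    - [0,0,0]
    - [0,0,0]
    - [0,0,0]
    - [0,0,0]
    - [0,0,0]
    - [0,0,0]
    - [0,0,0]
    - [0,0,0]
    - [0,0,0]
    - [0,0,0]
    - [0,0,0]
    - [0,0,0]

```text
time_s: 9.98
eef_pos: [0.5443, -0.3587, 0.1258]
tool_rot: [[0.053, 0.999, 0.008], [0.984, -0.054, 0.172], [0.172, -0.001, -0.985]]
contact_force: [0.2, 0.2, 0.8]
grip_width: -0.0003
finger_force: 0.0
```

```bash
python3 meas.py top side; python3 - <<'E'
from h import *
im,d=optics.camera("top"); Q=lane(cloud("top",d)); h=cv2.cvtColor(im[:,:,::-1].copy(),cv2.COLOR_BGR2HSV).astype(int)
m=((h[...,0]<6)|(h[...,0]>174))&(h[...,1]>120)&(Q[...,1]>.22)&(Q[...,1]<.3)&(abs(Q[...,0]+.1)<.08)&(Q[...,2]>.06)
print("knob",m.sum(),np.median(Q[m],0).round(4),env.get_obs()["finger_force"])
E
```

```text
top 9.975 n 273 291 front y -0.3414 x -0.0002
side 10.025 n 345 214 front y -0.3412 x -0.0008
t 10.075 tcp [ 2.000e-04 -3.557e-01  2.200e-02] F [-0.08 -0.09 -0.51]
knob 84 [-0.0882  0.2616  0.0987] 0.0
```

The crate has left the fingers and sits against the stops, and the lever is fully over. Next I back the hand off downhill and re-measure.

send_rows:
  delta_pos:
    - [-0.013,0,-0.001]
    - [-0.027,0,-0.003]
    - [-0.04,0,-0.004]
    - [-0.06,0,-0.006]
    - [-0.1,0,-0.01]
    - [-0.2,0,-0.02]
    - [-0.35,0,-0.04]
    - [-0.5,0,-0.05]
    - [-0.6,0,-0.2]
    - [-0.65,0,-0.45]
    - [-0.65,0,-0.7]
    - [-0.65,0,-0.8]
    - [-0.65,0,-0.8]
  rotation:
    - [0,0,0]
    - [0,0,0]
    - [0,0,0]
    - [0,0,0]
    - [0,0,0]
    - [0,0,0]
    - [0,0,0]
    - [0,0,0]
    - [0,0,0]
    - [0,0,0]
    - [0,0,0]
    - [0,0,0]
    - [0,0,0]

```text
time_s: 11.75
eef_pos: [0.5384, -0.4766, 0.2282]
tool_rot: [[0.053, 0.999, 0.01], [0.984, -0.054, 0.17], [0.17, 0.001, -0.985]]
contact_force: [0.6, 0.6, 1.0]
grip_width: -0.0003
finger_force: 0.0
```

```bash
python3 meas.py top side top; python3 - <<'E'
from h import *
im,d=optics.camera("side"); cv2.imwrite("pics/c3.png",cv2.resize(im[140:360,240:480,::-1],None,fx=2.5,fy=2.5))
E
```

```text
top 11.75 n 269 291 front y -0.3415 x -0.0004
side 11.8 n 344 214 front y -0.3411 x -0.0007
top 11.85 n 271 291 front y -0.3414 x -0.0003
t 11.9 tcp [-4.000e-04 -4.644e-01  1.287e-01] F [-0.    0.21 -0.53]
```

View pics/c3.png

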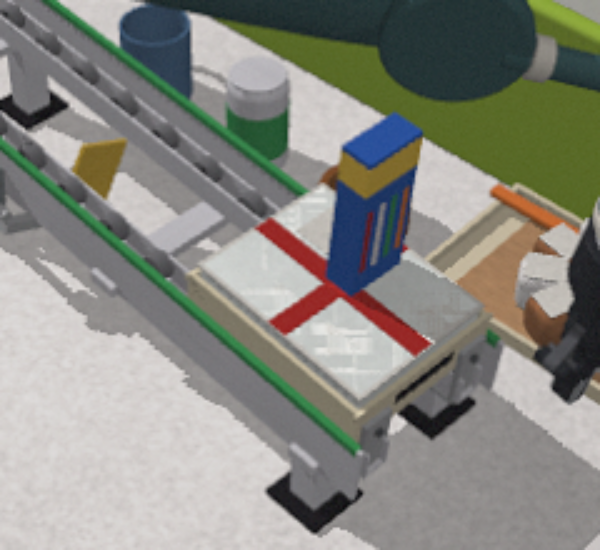

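The side crop shows the crate against the end brackets at about (370,430), the candle box upright at (375,200), and the hand clear at (570,370). The crate's position did not change after the hand left.

```bash
python3 -c "
from bench import env
print(env.sign_off())"
```

```text
the job is handed in; nothing more can be done
None
```

I pushed the lever fully over, caught the crate softly about 80 mm short of the end stops and eased it down to rest against them. The candle box is still standing and the hand is clear. I handed the job in; no verdict was shown.

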